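# Load the tape rewinder and hold its key switch on

### The arm

A 6-joint arm with a two-finger parallel gripper is mounted at the origin on a cart in front of the work surface, level with it; the furniture and walls round the work are solid. World frame = base frame: x ahead of the robot, y to its left, z up, the work surface at z = 0. Lengths are in m, angles in rad, forces in N, time in s.
With the tool pointing down it reaches from about 0.425 to 0.95 m from the base axis. Payload 3.5 kg.
Tool frame: the origin (TCP) lies between the finger pads; the fingertips stand 22 mm ahead of it and the grasp point (between the pads) lies 3 mm ahead of it (ctrl.nose_length is the z of the fingertips in the tool frame, in m); z points along the fingers, y is the line along which they close (so a half turn about z gives the same grasp; the last joint's range is limited). The gripper opens to 85 mm and grips with 20 to 120 N. Pads are 22 mm wide; open, the fingers measure 114 mm over their backs; the gripper's body (76 mm by 85 mm) begins 54 mm behind the grasp point. The pads swing forward as they close: fully open they stand 13 mm farther back than shut.
Start: joints at [-1.345, 0.286, 1.577, -0, 1.279, -0.15], TCP at [0.248, -0.628, 0.253] pointing down, gripper open.
Joint ranges: [-2.77, 2.77], [-0.9, 2.22], [0.21, 2.48], [-1.53, 4.67], [0.24, 2.81], [-2.84, 2.84]. Speed limits (rad/s): [2.79, 2.79, 3.14, 3.14, 3.14, 3.14].

### API

Orientations are given as a unit quaternion [x, y, z, w].
In Python, from plant import ctrl gives the robot as it stands. The module is installed in compiled form; this text tells all that it offers.
- The arm moves only by the tool send_rows, never from a script. Its argument "rows" is text: rows parted by semicolons, each of 7 numbers parted by spaces: the turn, a rotation vector about the tool's x, y, z in normalised numbers (1 is 360 degrees), then the shift along the tool's x, y, z in parts of the range, where 1.0 means 0.5 m, then the opening, from -1 (shut) to 1 (fully open). A call has 1 to 8 rows; each row is the pose to reach, as a shift and turn from the pose commanded when the call began, along the tool's axes at that moment; what a row does not reach only later rows make up. A row lasts 1/8 s, in which the tool goes at most 62.5 mm and 10.7 degrees, less where a joint would pass 70% of its speed; a pose out of reach is approached as far as the arm can. Shift and turn numbers lie between -1 and 1, and a call with a number outside is refused. A call with a gripper value outside its range is refused whole. The fingers move at their own pace and stop on an object; "grip_force" is the grip in N (left out, the last holds). Time passes only in rows, so rows that repeat a pose let the fingers close. It gives the time, the measured TCP pose, the force, the opening and the grip force at its end, in the units of the state.
- ctrl.get_state(): the state, without advancing time (a new reading comes with each control period).
- ctrl.read_camera(name): name is "scene" or "side" or "wrist"; returns a dict with "color" (400x640x3 uint8, red, green, blue), "fx", "fy", "cx", "cy" (pixels), "D" ([k1, k2, p1, p2, k3] as OpenCV has them; the pictures are not rectified), "extrinsics" (4x4, takes a point from world to camera coordinates). Camera axes: x right, y down, z forward; pixel columns grow to the right and rows downward; lengths in m; the calibration is good to about 2 mm. A picture is of the moment at which its call begins. There is no depth.
- ctrl.sign_off(): hands the job in; it is judged then, once.
Trained networks look in a picture, given as the dict that the camera call returned (one of the last four; its "shot" number tells which), for a name from the list of things; names that differ only in an ending like _2 or _b are one class to them, and where a whole thing is asked for, a point or a joint stands for the part that bears it (a point fixed in the world has none). Each returns a list of dicts, best first, with "p" (0 to 1); they miss things now and then, are a little off and sometimes report something else, mostly with a low value. They report only what shows in the picture. A call takes as long as a camera call. They do not tell look-alikes from the thing itself.
- ctrl.look_for(picture, target): "position" ([x, y, z] in m, in the coordinates of the camera as it stood for that picture, good to about 4 mm: the middle of the surface that is visible of it).
The state is a dict: "time": time; "qpos": joint angles; "dq": joint speeds; "joint_efforts": joint torques, N m; "eef_pos": TCP position; "tcp_rot": TCP orientation; "contact_force": force on the tool from outside, world axes, zero at the start; "wrist_torque": the same for the moment, N m; "opening": opening from 0.0 (shut) to 1.0 (fully open); "finger_force": force on a finger pad.
Only numpy, scipy, OpenCV 4.12 (cv2) and the standard library are available. Lean on these libraries where they do the work, as an engineer would, in place of code of your own. Each camera call takes 0.05 s, during which the arm holds its last target. There are 200 camera calls.

### The job

Load the wide, tall tape roll onto the rewinder's upright spindle so that it lies flat on the platter, and let go of it. Then take the key with the rectangular bow out of the wooden key block, push it fully home into the rewinder's key switch past its sticky pins, turn it about a quarter turn clockwise (seen from above) to the stop and hold it there: the switch springs back if released, so finish while still gripping the turned key. Leave the other key, the one with the round bow, in the block and do not disturb the other things on the bench.

Things in the scene. Friction and masses are not known exactly. Their poses are not given: they have to be found in the camera images.
- rewinder: bench tape rewinder, fixed to the bench, painted grey with an aluminium platter: base plate 110 (x) x 210 (y) mm, its top 14 mm above the bench; platter and spindle at its +y end, square key switch housing 54 x 54 mm, 52 mm high, at its -y end. Origin: centre of its underside, z up. Its yaw differs from start to start.
- spindle (a point): spindle foot on the rewinder: the centre of the platter's upper face (20 mm above the bench), where the roll's underside comes to rest; axes as the rewinder's. The platter is 70 mm across; the steel spindle is 31 mm across and stands 49 mm above the platter, its top 13 mm tapered.
- keyhole (a point): centre of the key slot's mouth in the switch's top plate (52 mm above the bench), 115 mm from the spindle; axes as the rewinder's. Slot 18 mm along x, 7 mm along y, its rim bevelled 2 mm; plate 8 mm thick, below it a plug with an equal slot and two sticky sprung pins that take about 5 to 20 N to pass. Home: bow's foot on the plate; the key turns only within about 3 mm of home.
- key_switch (a joint): turn of the switch's plug in rad: 0 off (slot along the rewinder's x), grows clockwise seen from above, stop at 1.4 (80 degrees); a spring (0.17 N m at the stop) returns it to 0 when let go. The key has some 0.15 rad of play in the plug: turn the hand 1.5 to 1.55 rad to reach the stop.
- flat_key: the key to use: steel, 72 mm long, upright in the block. Origin at the bit's tip, z up to the bow. Flat bit 16 (x) x 5 (y) mm, z 0 to 22 mm, tip rounded; round shank 5.6 mm thick, z 22 to 34; flat rectangular bow 28 (x) x 8 (y) mm with a small hole, z 34 to 72. Half a turn about z changes nothing. Grip across the bow's 8 mm, about z = 57 mm.
- pin_key: the other key, to be left alone: same size and steel, but a round bow 34 mm across and a plain round pin without a bit; same origin and axes; stands in the other slot of the key block.
- key_block: beech block 44 (x) x 108 (y) x 38 mm, fixed to the bench; origin at the centre of its underside. Two key slots 28 mm either side of its centre along y, each 19 mm along y and 7 mm wide; which key is in which differs. The keys' bows rest on its top, the tips 4 mm above the bench, key x along the block's y.
- tape_roll: the roll to load: tape roll lying flat, 62 mm outside, 48 mm high, bore 38 mm; origin at the centre of its underside, z up
- small_roll: bystander: small flat tape roll, 46 mm across, 15 mm high; origin under its centre
- loupe: bystander: black eye loupe, 38 mm across, 31 mm high; origin under its centre
- flux_bottle: bystander: small bottle, 28 mm across, 61 mm high; origin under its centre
- pin_vice: bystander: brass pin vice lying flat, 75 mm long along its y, 10 mm thick
Mind the look-alikes: they are no part of the job. Leave any blue, green or purple look-alike of the flat_key alone.

How it is judged:
On the way, in this order (a step that is already met when the one before it is completed fails the run):
1. the wide roll sits flat on the platter over the spindle and is let go (horizontal distance between tape_roll and spindle below 0.006 m and z of tape_roll in the frame of spindle between -0.003 and 0.003 m and angle between tape_roll's own z axis and vertical below 0.08 rad and contact force between the fingers and tape_roll below 0.1 N), for 0.3 s.
2. the rectangular-bowed key is fully home in the switch, gripped and not yet turned (horizontal distance between flat_key and keyhole below 0.004 m and z of flat_key in the frame of keyhole below -0.031 m and angle between flat_key's own z axis and vertical below 0.12 rad and contact force between the fingers and flat_key above 2 N and value of joint key_switch below 0.5 rad), for 0.1 s.
3. the key is turned to the stop (horizontal distance between flat_key and keyhole below 0.004 m and z of flat_key in the frame of keyhole below -0.031 m and angle between flat_key's own z axis and vertical below 0.12 rad and contact force between the fingers and flat_key above 2 N and value of joint key_switch above 1.2 rad), for 0.3 s.
At the end, for the whole second after the job is handed in: Roll flat on the platter, untouched, within 6 mm of the spindle axis and 3 mm of the platter; rectangular-bowed key gripped (over 2 N), its bow's foot within 3 mm of the switch plate, switch over 1.2 rad; the round-bowed key within 20 mm of its start (all of step 1 and all of step 3 and distance of pin_key from where it was at the start of the episode below 0.02 m); the arm keeps its last pose, push and grip.
It fails at once if the round-bowed key is taken out or knocked about (distance of pin_key from where it was at the start of the episode above 0.02 m).
It fails at once if a bystander is pushed more than 30 mm (distance of any of small_roll, loupe, flux_bottle, pin_vice from where it was at the start of the episode above 0.03 m).
It also fails if it takes over 61 s, if anything falls off the work surface, if the arm or the gripper's body presses on something with over 40 N, if the wrist force passes 120 N, or if a joint passes its speed limit or range.

## Working session

There is one attempt and no reset: what is moved stays moved. The work goes in short steps, Python scripts to look and compute and a tool call to move; the robot and the scene stay as the last step left them, time stands still between calls to the robot, and variables do not carry over. Pictures are saved under pics/ and viewed, at most 10 in all, crops included, and the job is handed in when it is done.

Besides the shell and the picture viewer there is one more tool, called after "Request:" by a JSON object that holds its "fn" and its "kwargs", one argument or row to a line. send_rows: Moves the arm, as the interface text tells. Its arguments: {"type":"object","properties":{"rows":{"type":"string"},"grip_force":{"type":"number"}},"required":["rows"]}

```bash
mkdir -p pics
cat > h.py <<'E'
import numpy as np, cv2
from plant import ctrl
from scipy.spatial.transform import Rotation as R
def K(c): return np.array([[c['fx'],0,c['cx']],[0,c['fy'],c['cy']],[0,0,1.]])
def c2w(c,p):
    E=np.array(c['extrinsics']); return E[:3,:3].T@(np.array(p)-E[:3,3])
def proj(c,P):
    E=np.array(c['extrinsics']); 
    return cv2.projectPoints(np.array(P,float).reshape(-1,1,3),cv2.Rodrigues(E[:3,:3])[0],E[:3,3],K(c),np.array(c['D'],float))[0].reshape(-1,2)
def ray(c,uv,z):
    "world points at height z seen at pixels uv"
    E=np.array(c['extrinsics']); n=cv2.undistortPointsIter(np.array(uv,float).reshape(-1,1,2),K(c),np.array(c['D'],float),None,None,(3,100,1e-10)).reshape(-1,2)
    d=np.c_[n,np.ones(len(n))]@E[:3,:3]; o=-E[:3,:3].T@E[:3,3]
    return o+d*((z-o[2])/d[:,2])[:,None]
def save(c,name,box=None,s=1):
    im=c['color'][:,:,::-1]
    if box: im=im[box[1]:box[3],box[0]:box[2]]
    cv2.imwrite('pics/'+name,cv2.resize(im,None,fx=s,fy=s,interpolation=cv2.INTER_CUBIC))
def tool(P,yaw=None):
    "shift in tool axes mm from measured pose to world P (TCP)"
    s=ctrl.get_state(); r=R.from_quat(s['tcp_rot']); return r.inv().apply(np.array(P)-s['eef_pos'])*1000
E
python3 - <<'E'
from h import *
np.set_printoptions(precision=4,suppress=True)
s=ctrl.get_state(); print(s['eef_pos'],s['tcp_rot'],s['time'],R.from_quat(s['tcp_rot']).as_matrix())
for n in ['scene','side']:
    c=ctrl.read_camera(n); save(c,n+'0.png'); E=np.array(c['extrinsics']); print(n,-E[:3,:3].T@E[:3,3],c['fx'])
    for t in ['rewinder','spindle','keyhole','flat_key','pin_key','key_block','tape_roll','small_roll','loupe','flux_bottle','pin_vice']:
        for d in ctrl.look_for(c,t)[:3]:
            w=c2w(c,d['position']); print(t,round(d['p'],2),w,proj(c,w)[0].round())
print(ctrl.get_state()['time'])
E
```

```text
[ 0.2476 -0.6273  0.2519] [ 0.9824  0.1868 -0.0001 -0.0012] 0.0 [[ 0.9302  0.367  -0.0006]
 [ 0.367  -0.9302  0.0024]
 [ 0.0004 -0.0024 -1.    ]]
scene [0.0722 0.5621 0.872 ] 508.40156929090784
rewinder 0.59 [0.5882 0.0292 0.0137] [317. 178.]
spindle 0.81 [0.5877 0.0256 0.0156] [318. 177.]
keyhole 0.92 [0.5872 0.0233 0.0141] [319. 177.]
flat_key 0.82 [0.4505 0.0677 0.0535] [353. 211.]
flat_key 0.78 [0.5351 0.1793 0.0499] [284. 222.]
flat_key 0.74 [0.6227 0.1987 0.0538] [247. 203.]
pin_key 0.41 [ 0.4491 -0.0734  0.0618] [397. 171.]
key_block 0.95 [ 0.44   -0.0306  0.0426] [387. 190.]
key_block 0.47 [0.5388 0.3929 0.0284] [200. 296.]
tape_roll 0.9 [0.5392 0.2613 0.0387] [253. 249.]
small_roll 0.6 [0.4274 0.1552 0.0114] [332. 256.]
flux_bottle 0.74 [0.6228 0.3475 0.0351] [191. 253.]
pin_vice 0.71 [ 0.5162 -0.152   0.0037] [392. 154.]
side [0.4439 0.8469 0.6423] 375.5032028413428
rewinder 0.62 [0.5916 0.0376 0.0102] [289. 189.]
rewinder 0.28 [0.4254 0.1628 0.0138] [349. 221.]
spindle 0.57 [0.5923 0.0364 0.0184] [288. 186.]
keyhole 0.81 [0.5973 0.0362 0.0144] [287. 187.]
flat_key 0.74 [0.4505 0.065  0.0488] [340. 185.]
flat_key 0.63 [0.6233 0.2027 0.0482] [265. 218.]
flat_key 0.62 [0.536  0.1849 0.0484] [303. 215.]
pin_key 0.58 [ 0.4516 -0.0647  0.0645] [341. 153.]
key_block 0.9 [ 0.4581 -0.0274  0.0389] [338. 168.]
tape_roll 0.58 [0.5518 0.2715 0.0366] [292. 244.]
small_roll 0.48 [0.4272 0.1646 0.0116] [348. 222.]
loupe 0.55 [0.5351 0.4042 0.0271] [292. 297.]
flux_bottle 0.77 [0.6232 0.3431 0.0337] [254. 269.]
pin_vice 0.63 [ 0.5124 -0.1553  0.0101] [322. 152.]
1.2
```

View pics/scene0.png

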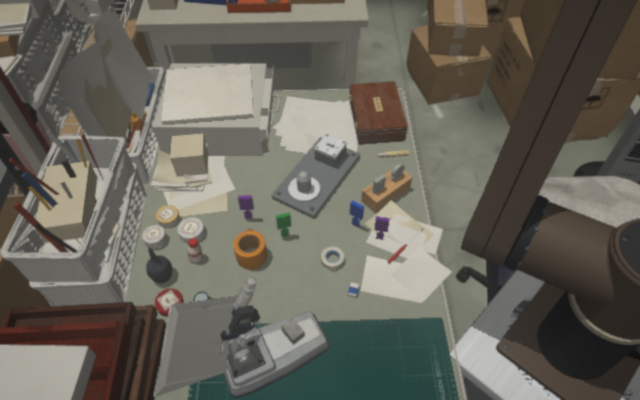

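View pics/side0.png

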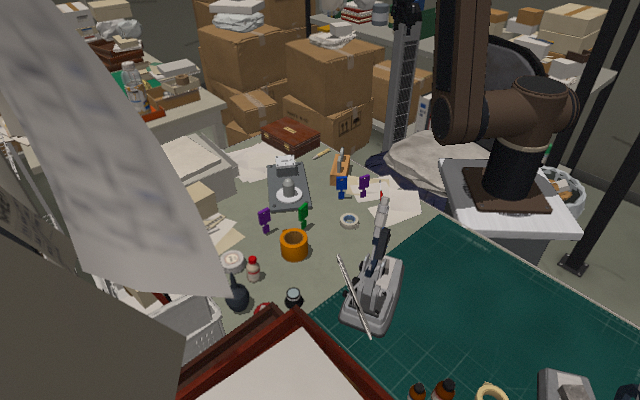

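The orange roll is at (250,249) in the scene picture, spindle at (304,183), switch at (330,150), and the beech block with two grey keys at (378,183) and (398,171). Candidates for the flat key are the two grey block keys and the coloured ones standing free: purple (246,205), green (284,222), blue (357,211), purple (382,227). I choose the grey rectangular bow in the block, and a close crop will check it.

Run:
```python
from h import *
c=ctrl.read_camera('scene'); save(c,'s1.png',(270,125,430,225),5)
import pickle; pickle.dump(c,open('scene.pkl','wb'))
hsv=cv2.cvtColor(c['color'],cv2.COLOR_RGB2HSV)
m=cv2.inRange(hsv,(8,150,90),(20,255,255)); m[:, :225]=0; m[:,275:]=0; m[:225]=0;m[275:]=0
ct=max(cv2.findContours(m,0,2)[0],key=cv2.contourArea); print(cv2.boundingRect(ct))
# fit cylinder silhouette
from scipy.optimize import least_squares
a=np.linspace(0,2*np.pi,60)
def model(x,y):
    P=np.array([[x+.031*np.cos(t),y+.031*np.sin(t),z] for z in (0,.048) for t in a])
    return cv2.convexHull(proj(c,P).astype(np.float32))
def iou(p):
    k=np.zeros((1600,2560),np.uint8); cv2.fillPoly(k,[np.round(model(*p)*4).astype(int)],1)
    k=k[::4,::4]
    h=np.zeros_like(m); cv2.fillPoly(h,[ct],1)
    return -(k&h).sum()/(k|h).sum()
from scipy.optimize import minimize
r=minimize(iou,[.54,.263],method='Nelder-Mead',options=dict(initial_simplex=[[.54,.263],[.55,.263],[.54,.275]])); print(r.x,r.fun)
```

```text
(234, 230, 31, 31)
[0.49  0.314] 0.0<stdin>:17: RuntimeWarning: overflow encountered in scalar negative
```

View pics/s1.png

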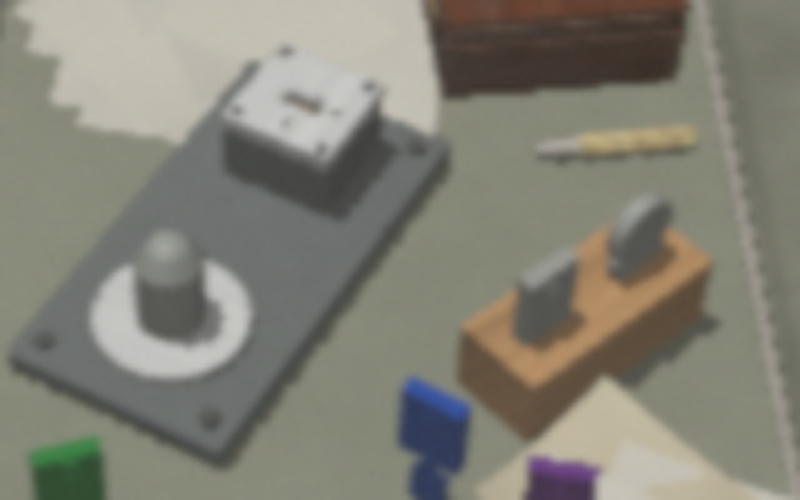

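The crop shows the rectangular bow in the block at crop (547,293), the slot nearer the blue look-alike. The round bow is at (640,240), the key slot at (303,101) and the platter centre at about (171,315).

Run:
```python
from h import *
import pickle; np.set_printoptions(precision=4,suppress=True)
c=pickle.load(open('scene.pkl','rb'))
cr=lambda L:[(270+(u+.5)/5-.5,125+(v+.5)/5-.5) for u,v in L]
b=ray(c,cr([(15,357),(222,462),(450,152)]),.014); print('base',b,np.linalg.norm(np.diff(b,axis=0),axis=1))
d=b[2]-b[1]; print('yaw of -y dir',np.degrees(np.arctan2(d[1],d[0])))
im=cv2.resize(c['color'][125:225,270:430],None,fx=5,fy=5,interpolation=cv2.INTER_CUBIC)
pl=ray(c,cr([(90,315),(251,315),(165,379)]),.020); print('platter l r bottom',pl, 'fit:')
from scipy.optimize import least_squares
hsv=cv2.cvtColor(im,cv2.COLOR_RGB2HSV); m=((hsv[:,:,2]>150)*255).astype(np.uint8); m[:240]=0;m[:,:70]=0; m[:,270:]=0;m[400:]=0
ct=max(cv2.findContours(m,0,1)[0],key=cv2.contourArea); h=cv2.convexHull(ct).reshape(-1,2); h=h[h[:,1]>265]
w=ray(c,cr(h),.020)
r=least_squares(lambda p:np.hypot(w[:,0]-p[0],w[:,1]-p[1])-p[2],[.58,.06,.035],loss='soft_l1',f_scale=.001); print(r.x)
top=ray(c,cr([(285,47),(380,90),(325,160),(224,112),(303,101)]),.052); print('plate',top,top[:4].mean(0))
k=ray(c,cr([(460,329),(535,386),(712,263)]),.038); print('block',k,np.linalg.norm(np.diff(k,axis=0),axis=1)); 
d=k[2]-k[1]; d/=np.linalg.norm(d); e=k[0]-k[1]; e-=d*(d@e); e/=np.linalg.norm(e)
cen=k[1]+d*.054+e*.022; print('cen',cen,cen-d*.028,cen+d*.028,'long axis deg',np.degrees(np.arctan2(d[1],d[0])))
print('bow top', ray(c,cr([(518,285),(575,250)]),.076), 'bowfoot',ray(c,cr([(545,325)]),.038))
# roll
hsv=cv2.cvtColor(c['color'],cv2.COLOR_RGB2HSV)
m=cv2.inRange(hsv,(8,120,60),(20,255,255)); m[:, :225]=0; m[:,275:]=0; m[:225]=0;m[275:]=0
ct=max(cv2.findContours(m,0,1)[0],key=cv2.contourArea); hull=np.zeros_like(m); cv2.fillPoly(hull,[cv2.convexHull(ct)],1)
a=np.linspace(0,2*np.pi,60)
def iou(p):
    P=np.array([[p[0]+.031*np.cos(t),p[1]+.031*np.sin(t),z] for z in (0,.048) for t in a])
    k=np.zeros(m.shape,np.uint8); cv2.fillPoly(k,[np.round(cv2.convexHull(proj(c,P).astype(np.float32))*16).astype(int)],1,shift=4)
    return -float((k&hull).sum())/float((k|hull).sum())
g=[(iou((x,y)),x,y) for x in np.arange(.52,.57,.001) for y in np.arange(.24,.29,.001)]; s=min(g); b=[q for q in g if q[0]<s[0]+.004]; print('roll',s,np.mean(b,0))
```

```text
base [[ 0.6233  0.1313  0.014 ]
 [ 0.5187  0.1107  0.014 ]
 [ 0.5651 -0.0903  0.014 ]] [0.1066 0.2063]
yaw of -y dir -77.00643175039713
platter l r bottom [[0.6127 0.0957 0.02  ]
 [0.5614 0.0476 0.02  ]
 [0.5638 0.0987 0.02  ]] fit:
[0.5873 0.0714 0.035 ]
plate [[ 0.6414 -0.0599  0.052 ]
 [ 0.5913 -0.069   0.052 ]
 [ 0.5803 -0.0201  0.052 ]
 [ 0.6332 -0.0109  0.052 ]
 [ 0.612  -0.0402  0.052 ]] [ 0.6115 -0.04    0.052 ]
block [[ 0.4811  0.0034  0.038 ]
 [ 0.4383  0.0055  0.038 ]
 [ 0.4257 -0.0992  0.038 ]] [0.0428 0.1055]
cen [ 0.4537 -0.0507  0.038 ] [ 0.457  -0.0229  0.038 ] [ 0.4503 -0.0785  0.038 ] long axis deg -96.88513463578184
bow top [[ 0.4603 -0.0052  0.076 ]
 [ 0.4553 -0.0361  0.076 ]] bowfoot [[ 0.4562 -0.0229  0.038 ]]
roll (-0.9032258064516129, np.float64(0.553), np.float64(0.259)) [-0.9013  0.5515  0.2598]
```

The rows are not in the units I measure in: shifts go in shares of 0.5 m and turns go in shares of 360 degrees. I convert before sending: 419 mm / 500 = 0.838, -240 mm / 500 = -0.48, -68.5 degrees / 360 = -0.1903.

Request:
{"fn": "send_rows", "kwargs": {
  "rows": "0 0 -0.1903 0.838 -0.48 0 1;0 0 -0.1903 0.838 -0.48 0 1;0 0 -0.1903 0.838 -0.48 0 1;0 0 -0.1903 0.838 -0.48 0 1;0 0 -0.1903 0.838 -0.48 0 1;0 0 -0.1903 0.838 -0.48 0 1;0 0 -0.1903 0.838 -0.48 0 1;0 0 -0.1903 0.838 -0.48 0 1"
}}

```text
time: 2.25
eef_pos: [0.5508, -0.2486, 0.2536]
tcp_rot: [0.706, 0.708, 0.0, 0.0]
contact_force: [1.3, -0.2, 0.1]
opening: 0.996
finger_force: 0.0
```

Scaled: 460 mm / 500 = 0.92.

Request:
{"fn": "send_rows", "kwargs": {
  "rows": "0 0 0 0.92 0 0 1;0 0 0 0.92 0 0 1;0 0 0 0.92 0 0 1;0 0 0 0.92 0 0 1;0 0 0 0.92 0 0 1;0 0 0 0.92 0 0 1;0 0 0 0.92 0 0 1;0 0 0 0.92 0 0 1"
}}

```text
time: 3.25
eef_pos: [0.5486, 0.2124, 0.2535]
tcp_rot: [0.706, 0.709, 0.0, -0.0]
contact_force: [-0.2, -0.5, -0.4]
opening: 0.998
finger_force: 0.0
```

Run:
```python
from h import *
np.set_printoptions(precision=4,suppress=True)
print(ctrl.get_state()['eef_pos'])
c=ctrl.read_camera('wrist'); save(c,'w1.png'); E=np.array(c['extrinsics']); print(-E[:3,:3].T@E[:3,3],E[:3,:3],c['fx'])
import pickle; pickle.dump(c,open('w1.pkl','wb'))
for t in ['tape_roll']:
    for d in ctrl.look_for(c,t)[:2]:
        w=c2w(c,d['position']); print(t,round(d['p'],2),w,proj(c,w)[0].round())
```

```text
[0.5486 0.2124 0.2535]
[0.5478 0.279  0.3732] [[ 1.      0.0039  0.0013]
 [ 0.0034 -0.9647  0.2633]
 [ 0.0023 -0.2633 -0.9647]] 323.92404579109024
tape_roll 0.91 [0.551  0.2565 0.0468] [319. 143.]
```

View pics/w1.png

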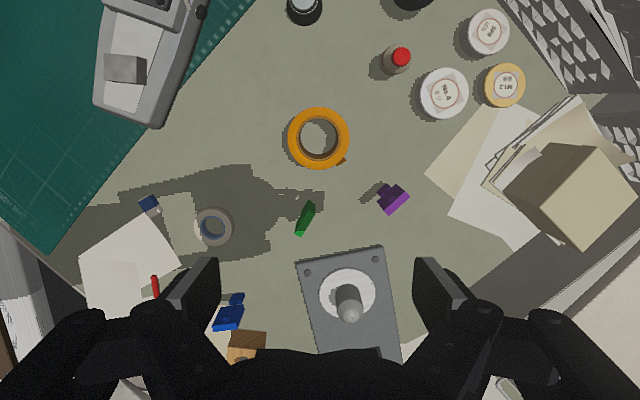

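The wrist view shows the orange roll at (318,138) and the platter at (347,294). I fit both circles by their known heights.

```bash
cat >> h.py <<'E'
from scipy.optimize import least_squares
def circ(w,r0):
    f=lambda p:np.hypot(w[:,0]-p[0],w[:,1]-p[1])-p[2]
    r=least_squares(f,[*w[:,:2].mean(0),r0],loss='soft_l1',f_scale=.0007); return r.x
E
python3 - <<'E'
from h import *
import pickle; np.set_printoptions(precision=4,suppress=True)
c=pickle.load(open('w1.pkl','rb'))
hsv=cv2.cvtColor(c['color'],cv2.COLOR_RGB2HSV)
m=cv2.inRange(hsv,(12,140,190),(28,255,255)); m[:90]=0;m[190:]=0;m[:,:270]=0;m[:,370:]=0
cs,hr=cv2.findContours(m,cv2.RETR_CCOMP,1)
for i in sorted(range(len(cs)),key=lambda i:-len(cs[i]))[:2]:
    print('roll top',hr[0][i][3],circ(ray(c,cs[i].reshape(-1,2),.048),.03))
m=((hsv[:,:,2]>165)&(hsv[:,:,1]<40)).astype(np.uint8); m[:262]=0;m[330:]=0;m[:,:312]=0;m[:,380:]=0
ct=max(cv2.findContours(m,0,1)[0],key=cv2.contourArea)
h=cv2.convexHull(ct).reshape(-1,2); print(len(h),'platter',circ(ray(c,h,.020),.035))
E
```

```text
roll top -1 [0.5486 0.2594 0.0225]
roll top -1 [0.5499 0.2604 0.0299]
28 platter [0.5868 0.0728 0.034 ]
```

Scaled: 228 mm / 500 = 0.456, 1.5 mm / 500 = 0.003.

Request:
{"fn": "send_rows", "kwargs": {
  "rows": "0 0 0 0.096 0.003 0 1;0 0 0 0.096 0.003 0.1 1;0 0 0 0.096 0.003 0.22 1;0 0 0 0.096 0.003 0.34 1;0 0 0 0.096 0.003 0.4 1;0 0 0 0.096 0.003 0.456 1;0 0 0 0.096 0.003 0.456 1"
}}

```text
time: 4.22
eef_pos: [0.5489, 0.2555, 0.0227]
tcp_rot: [0.707, 0.707, -0.003, -0.001]
contact_force: [-0.4, -0.5, -0.3]
opening: 1.0
finger_force: 0.0
```

Request:
{"fn": "send_rows", "kwargs": {
  "rows": "0 0 0 0.01 0.002 -0.006 1;0 0 0 0.01 0.002 -0.006 0.2;0 0 0 0.01 0.002 -0.006 -1;0 0 0 0.01 0.002 -0.006 -1;0 0 0 0.01 0.002 -0.006 -1;0 0 0 0.01 0.002 -0.006 -1;0 0 0 0.01 0.002 -0.006 -1",
  "grip_force": 40
}}

```text
time: 5.1
eef_pos: [0.5532, 0.2628, 0.0307]
tcp_rot: [0.707, 0.707, 0.002, 0.001]
contact_force: [-0.0, 1.3, 5.9]
opening: 0.714
finger_force: 43.7
```

Scaled: -80 mm / 500 = -0.16, -30 mm / 500 = -0.06.

Request:
{"fn": "send_rows", "kwargs": {
  "rows": "0 0 0 0 0 -0.06 -1;0 0 0 0 0 -0.16 -1;0 0 0 0 0 -0.16 -1;0 0 0 0 0 -0.16 -1"
}}

```text
time: 5.6
eef_pos: [0.5512, 0.262, 0.108]
tcp_rot: [0.707, 0.707, -0.0, -0.0]
contact_force: [-0.6, -0.5, -1.3]
opening: 0.71
finger_force: 43.8
```

Run:
```python
from h import *
np.set_printoptions(precision=4,suppress=True)
c=ctrl.read_camera('wrist'); save(c,'w2.png'); s=ctrl.get_state(); p=np.array(s['eef_pos']); print(p,s['tcp_rot'],s['contact_force'],s['time'])
hsv=cv2.cvtColor(c['color'],cv2.COLOR_RGB2HSV)
m=cv2.inRange(hsv,(12,140,190),(28,255,255))
cs,hr=cv2.findContours(m,cv2.RETR_CCOMP,1)
for i in sorted(range(len(cs)),key=lambda i:-len(cs[i]))[:2]:
  print(cv2.boundingRect(cs[i]))
  for dz in (.016,.018,.022): print('roll top',dz,circ(ray(c,cs[i].reshape(-1,2),p[2]+dz),.03)-[p[0],p[1],0])
```

```text
[0.5505 0.2618 0.1069] [ 0.7069  0.7073 -0.0012 -0.0006] [-0.0337  0.5061 -0.9577] 5.65
(288, 236, 102, 38)
roll top 0.016 [-0.1768 -0.4944  0.5475]
roll top 0.018 [-0.1473 -0.4111  0.46  ]
roll top 0.022 [-0.1063 -0.2947  0.3383]
```

View pics/w2.png

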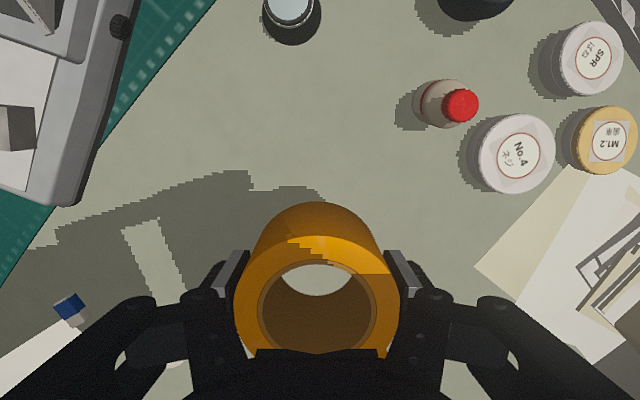

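The roll is held flat between the pads, its outer top rim spanning about (233..398, 310) with its upper edge at (316,235), and the bore at about (317,310).

Run:
```python
from h import *
np.set_printoptions(precision=4,suppress=True)
c=ctrl.read_camera('wrist'); s=ctrl.get_state(); p=np.array(s['eef_pos']); print(p)
save(c,'w3.png',(215,190,415,360),4)
O=np.array([(316,235),(233,312),(399,312),(268,252),(364,252)],float); B=np.array([(317,262),(257,308),(377,308),(272,280),(362,280)],float)
for dz in (.012,.015,.018,.021):
    wo=ray(c,O,p[2]+dz); wb=ray(c,B,p[2]+dz); print(dz,circ(wo,.031)-[*p[:2],0],circ(wb,.019)-[*p[:2],0])
```

```text
[0.5503 0.2618 0.1064]
0.012 [-0.0001 -0.0058  0.0319] [ 0.0002 -0.0068  0.0232]
0.015 [-0.0001 -0.0038  0.031 ] [ 0.0002 -0.0047  0.0226]
0.018 [-0.0001 -0.0018  0.0301] [ 0.0002 -0.0027  0.022 ]
0.021 [-0.0001  0.0003  0.0292] [ 0.0002 -0.0007  0.0213]
```

View pics/w3.png

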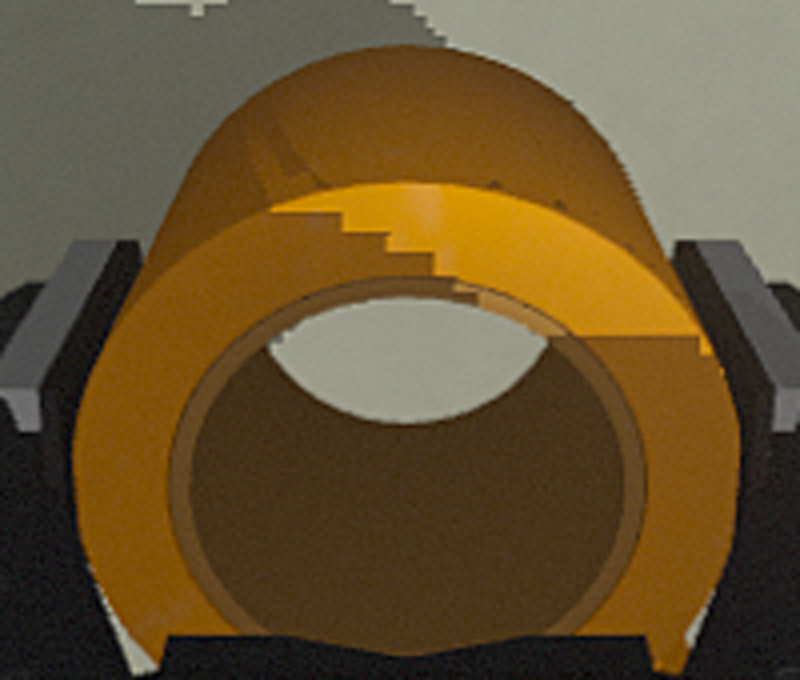

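Run:
```python
from h import *
np.set_printoptions(precision=4,suppress=True)
c=ctrl.read_camera('wrist'); s=ctrl.get_state(); p=np.array(s['eef_pos']); print(p)
f=lambda L:np.array([((u+.5)/4-.5+215,(v+.5)/4-.5+190) for u,v in L])
O=f([(75,465),(740,465),(405,183),(270,212),(560,207),(693,320),(80,520),(736,520),(93,565)])
B=f([(190,490),(625,490),(405,297),(265,345),(550,345),(205,560),(610,560),(260,632),(553,632)])
for L,r in ((O,.031),(B,.019)):
    g=lambda q:(lambda w:np.hypot(w[:,0]-q[0]-p[0],w[:,1]-q[1]-p[1])-r)(ray(c,L,p[2]+q[2]))
    q=least_squares(g,[0,0,.015]); print(q.x,np.abs(q.fun).max())
```

```text
[0.5503 0.2618 0.1063]
[-0.0001 -0.0029  0.0148] 0.00052319052624826
[-0.0002  0.0015  0.0221] 0.00020738533170829368
```

Scaled: -188 mm / 500 = -0.376, -170 mm / 500 = -0.34.

Request:
{"fn": "send_rows", "kwargs": {
  "rows": "0 0 0 0 0 -0.04 -1;0 0 0 -0.12 0.024 -0.05 -1;0 0 0 -0.24 0.048 -0.05 -1;0 0 0 -0.34 0.068 -0.05 -1;0 0 0 -0.376 0.074 -0.05 -1;0 0 0 -0.376 0.074 -0.05 -1;0 0 0 -0.376 0.074 -0.05 -1"
}}

```text
time: 6.62
eef_pos: [0.5885, 0.0755, 0.1334]
tcp_rot: [0.707, 0.708, 0.0, -0.0]
contact_force: [-0.6, 0.5, -0.3]
opening: 0.711
finger_force: 43.7
```

Run:
```python
from h import *
np.set_printoptions(precision=4,suppress=True)
c=ctrl.read_camera('wrist'); s=ctrl.get_state(); p=np.array(s['eef_pos']); print(p,s['tcp_rot'],s['time'],s['contact_force'])
save(c,'w4.png',(215,190,415,360),4)
```

```text
[0.5884 0.0757 0.1334] [ 0.7063  0.7079  0.     -0.0003] 6.675 [ 0.6431 -0.428   0.2007]
```

View pics/w4.png

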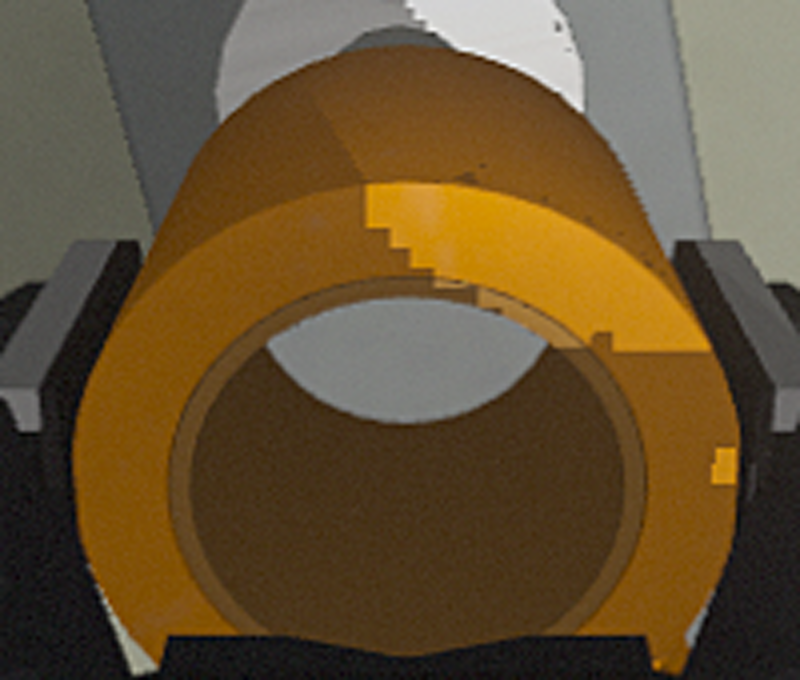

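The platter is centred at about crop column 400 behind the roll (405), so the roll is lined up to within 1 mm in x. Descending.

Scaled: 58 mm / 500 = 0.116, -1.3 mm / 500 = -0.0026.

Request:
{"fn": "send_rows", "kwargs": {
  "rows": "0 0 0 -0.004 -0.0026 0 -1;0 0 0 -0.004 -0.0026 0.04 -1;0 0 0 -0.004 -0.0026 0.08 -1;0 0 0 -0.004 -0.0026 0.116 -1;0 0 0 -0.004 -0.0026 0.116 -1"
}}

```text
time: 7.3
eef_pos: [0.5855, 0.0722, 0.0721]
tcp_rot: [0.707, 0.707, -0.002, -0.002]
contact_force: [0.3, -0.4, -0.8]
opening: 0.708
finger_force: 43.7
```

Scaled: 22 mm / 500 = 0.044, 19 mm / 500 = 0.038.

Request:
{"fn": "send_rows", "kwargs": {
  "rows": "0 0 0 0.002 0.002 0.016 -1;0 0 0 0.002 0.002 0.03 -1;0 0 0 0.002 0.002 0.038 -1;0 0 0 0.002 0.002 0.044 -1;0 0 0 0.002 0.002 0.044 -1"
}}

```text
time: 7.92
eef_pos: [0.5884, 0.0732, 0.0532]
tcp_rot: [0.707, 0.707, -0.0, -0.0]
contact_force: [-0.0, 0.5, -1.7]
opening: 0.712
finger_force: 43.7
```

Scaled: 4 mm / 500 = 0.008, 2 mm / 500 = 0.004.

Request:
{"fn": "send_rows", "kwargs": {
  "rows": "0 0 0 0 0 0.004 -1;0 0 0 0 0 0.008 -1;0 0 0 0 0 0.008 -1"
}}

```text
time: 8.3
eef_pos: [0.5888, 0.0732, 0.0507]
tcp_rot: [0.707, 0.707, -0.0, 0.0]
contact_force: [-2.6, -0.1, 6.0]
opening: 0.715
finger_force: 44.3
```

Scaled: -150 mm / 500 = -0.3, -120 mm / 500 = -0.24.

Request:
{"fn": "send_rows", "kwargs": {
  "rows": "0 0 0 0 0 0.006 0.3;0 0 0 0 0 0.006 0.8;0 0 0 0 0 0 1;0 0 0 0 0 0 1;0 0 0 0 0 -0.05 1;0 0 0 0 0 -0.15 1;0 0 0 -0.08 0 -0.24 1;0 0 0 -0.18 -0.06 -0.3 1"
}}

```text
time: 9.3
eef_pos: [0.5617, -0.0154, 0.201]
tcp_rot: [0.706, 0.708, 0.001, 0.002]
contact_force: [1.1, -0.8, -0.4]
opening: 0.998
finger_force: 0.0
```

Run:
```python
from h import *
import pickle; np.set_printoptions(precision=4,suppress=True)
s=ctrl.get_state(); print(s['eef_pos'],s['time'])
c=ctrl.read_camera('wrist'); a=ctrl.read_camera('scene'); pickle.dump((c,a),open('w5.pkl','wb'))
im=np.vstack([cv2.resize(c['color'],(480,300)),cv2.resize(a['color'][110:260,250:490],(480,300))])
cv2.imwrite('pics/w5.png',im[:,:,::-1])
hsv=cv2.cvtColor(c['color'],cv2.COLOR_RGB2HSV)
m=cv2.inRange(hsv,(10,140,170),(28,255,255))
cs,hr=cv2.findContours(m,cv2.RETR_CCOMP,1)
for i in sorted(range(len(cs)),key=lambda i:-len(cs[i]))[:2]: print(cv2.boundingRect(cs[i]),circ(ray(c,cs[i].reshape(-1,2),.068),.03))
for t in ['flat_key','pin_key','keyhole']:
    for d in ctrl.look_for(c,t)[:3]:
        w=c2w(c,d['position']); print(t,round(d['p'],2),w,proj(c,w)[0].round())
```

```text
[ 0.5617 -0.0154  0.201 ] 9.3
(312, 49, 82, 85) [0.5891 0.071  0.0301]
(322, 60, 62, 64) [0.5891 0.071  0.0226]
flat_key 0.97 [0.455  0.0574 0.0702] [174. 112.]
flat_key 0.95 [ 0.4595 -0.0196  0.0664] [191. 209.]
flat_key 0.66 [0.3958 0.0532 0.0559] [111. 119.]
pin_key 0.62 [ 0.4511 -0.065   0.0612] [189. 257.]
keyhole 0.75 [0.5948 0.0119 0.0096] [350. 161.]
```

View pics/w5.png

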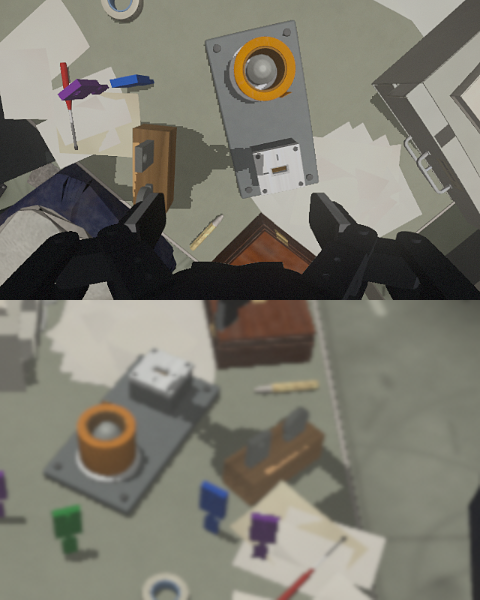

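The roll sits flat over the spindle, top centre near wrist pixel (353,92). The slot is near (373,226), the flat key's bow near (193,205) and the pin key is behind the left finger at about (190,255).

Run:
```python
from h import *
import pickle; np.set_printoptions(precision=4,suppress=True)
c,a=pickle.load(open('w5.pkl','rb'))
A=cv2.resize(c['color'][165:305,150:290],(560,560),interpolation=cv2.INTER_CUBIC)
B=cv2.resize(c['color'][190:260,335:405],None,fx=6.8,fy=8,interpolation=cv2.INTER_CUBIC)
B=cv2.resize(c['color'][185:255,335:365+ -0],(240,560),interpolation=cv2.INTER_CUBIC) if 0 else cv2.resize(c['color'][190:260,340:410],(240*2,480),interpolation=cv2.INTER_CUBIC)
cv2.imwrite('pics/w6a.png',A[:,:,::-1])
g=cv2.cvtColor(c['color'],cv2.COLOR_RGB2GRAY); sub=g[205:250,345:400]
np.set_printoptions(linewidth=250); print(g[218:236,360:388])
hsv=cv2.cvtColor(c['color'],cv2.COLOR_RGB2HSV); m=((hsv[:,:,1]<30)&(hsv[:,:,2]>140)).astype(np.uint8); m[:180]=0;m[270:]=0;m[:,:330]=0;m[:,405:]=0
ct=max(cv2.findContours(m,0,1)[0],key=cv2.contourArea); bx=cv2.boxPoints(cv2.minAreaRect(ct)); print(bx, ray(c,bx,.052))
```

```text
[[199 197 198 196 197 196 193 191 193 196 198 195 196 198 199 198 197 195 197 199 200 197 197 195 197 197 198 195]
 [197 197 197 197 196 194 195 192 193 195 198 197 196 200 198 201 198 199 200 201 205 190 175 166 184 198 198 194]
 [197 198 197 198 195 195 193 193 191 195 196 200 198 202 203 204 196 183 177 160 158 163 160 154 173 192 195 196]
 [198 198 199 198 197 195 194 194 194 197 202 200 189 187 178 160 160 166 149 112  99  91 140 161 168 191 196 196]
 [197 198 201 201 200 202 198 189 183 178 167 159 161 153 132 123 100  64  68  70  63  66 142 168 171 190 198 195]
 [200 200 195 193 188 175 167 160 155 160 148 106  81  67  72  72  75  75  77  80  72  69 149 173 166 188 197 196]
 [180 167 170 159 129 116 106  80  69  69  72  77  77  81  82  80  79  81  79  75  74  72 130 164 163 185 197 197]
 [187 163 115  66  70  74  75  78  76  78  77  79  79  82  82  79  82  81  82  82  77  73 109 158 167 186 197 195]
 [188 175 127  63  77  81  84  79  82  80  80  80  81  82  79  80  81  81 109 112  94  91 114 160 139 162 195 196]
 [193 188 160  69  81  78  83  83  81  81  80  77  76  86  91  92
[... 432 characters left out ...]
 156 179 185 184 183 176 177 178 151 150 173 173 181 189 189 192 197 195 196]
 [198 189 187 178 163 188 196 190 188 180 174 168 172 175 173 175 180 188 189 193 198 198 201 198 195 195 195 196]
 [200 192 183 188 189 164 110 145 175 169 169 172 184 188 192 200 201 200 200 195 196 196 198 196 195 193 194 194]
 [199 194 182 181 178 177 180 184 185 186 193 195 198 199 195 197 199 198 198 194 195 194 197 198 194 192 195 194]
 [199 194 187 188 191 195 201 196 196 194 192 192 196 196 194 195 197 199 197 195 194 194 197 197 193 192 195 195]]
[[332. 192.]
 [404. 192.]
 [404. 269.]
 [332. 269.]] [[ 0.5757 -0.0088  0.052 ]
 [ 0.6372 -0.0087  0.052 ]
 [ 0.6428 -0.0808  0.052 ]
 [ 0.5768 -0.0805  0.052 ]]
```

View pics/w6a.png

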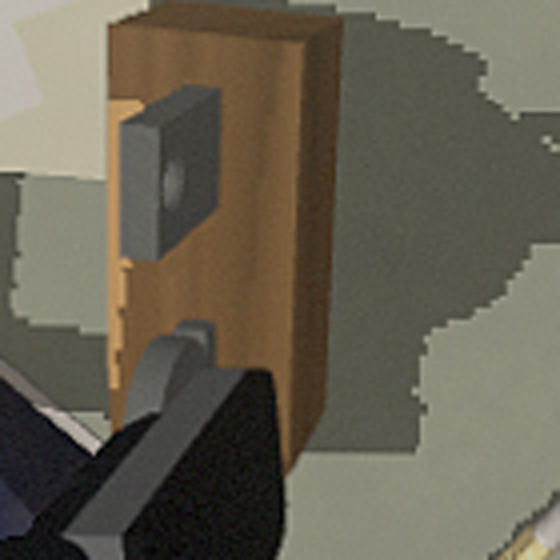

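Run:
```python
from h import *
import pickle; np.set_printoptions(precision=4,suppress=True)
c,a=pickle.load(open('w5.pkl','rb'))
sl=ray(c,[(360,224),(384,218.5),(385,229.5),(361.5,234.5)],.052); print('slot',sl,sl.mean(0))
d=(sl[1]-sl[0]+sl[2]-sl[3]); print('slot yaw',np.degrees(np.arctan2(d[1],d[0])),np.linalg.norm(d)/2)
d=sl.mean(0)[:2]-[.5868,.0725]; print(np.linalg.norm(d),np.degrees(np.arctan2(d[1],d[0]))+90)
q=ray(c,[(150+(u+.5)/4-.5,165+(v+.5)/4-.5) for u,v in [(122,122),(160,125),(158,260),(122,258)]],.076); print('key top',q,q.mean(0))
d=q[3]-q[0]+q[2]-q[1]; print('key long deg',np.degrees(np.arctan2(d[1],d[0])),np.linalg.norm(d)/2,np.linalg.norm(q[1]-q[0]))
```

```text
slot [[ 0.6006 -0.0374  0.052 ]
 [ 0.6214 -0.0324  0.052 ]
 [ 0.6229 -0.0425  0.052 ]
 [ 0.6023 -0.0471  0.052 ]] [ 0.6118 -0.0399  0.052 ]
slot yaw 13.135581845416407 0.02125218041433316
0.11510351625627724 12.537477642271739
key top [[ 0.4557 -0.0059  0.076 ]
 [ 0.4632 -0.0065  0.076 ]
 [ 0.4599 -0.0344  0.076 ]
 [ 0.4525 -0.034   0.076 ]] [ 0.4578 -0.0202  0.076 ]
key long deg -96.51870254283074 0.02817655012008676 0.007535792324107247
```

Scaled: -104 mm / 500 = -0.208, 81 mm / 500 = 0.162, 6.7 degrees / 360 = 0.0186.

Request:
{"fn": "send_rows", "kwargs": {
  "rows": "0 0 0.0186 -0.01 -0.1 0 0;0 0 0.0186 -0.01 -0.208 0 0;0 0 0.0186 -0.01 -0.208 0.08 -0.2;0 0 0.0186 -0.01 -0.208 0.162 -0.2;0 0 0.0186 -0.01 -0.208 0.162 -0.2;0 0 0.0186 -0.01 -0.208 0.162 -0.2"
}}

```text
time: 10.3
eef_pos: [0.4565, -0.0191, 0.1173]
tcp_rot: [0.747, 0.665, 0.0, -0.0]
contact_force: [0.0, -0.4, 0.4]
opening: 0.402
finger_force: 0.0
```

Run:
```python
from h import *
np.set_printoptions(precision=4,suppress=True)
s=ctrl.get_state(); r=R.from_quat(s['tcp_rot']); y=r.as_matrix()[:,1]; print(s['eef_pos'],s['time'],s['opening'],'yaw',np.degrees(np.arctan2(y[1],y[0])),r.as_matrix()[:,2])
print(tool([.4578,-.0203,.064]))
c=ctrl.read_camera('wrist')
for d in ctrl.look_for(c,'flat_key')[:3]:
    w=c2w(c,d['position']); print(round(d['p'],2),w,proj(c,w)[0].round())
save(c,'w7.png')
```

```text
[ 0.4565 -0.0191  0.1173] 10.3 0.40184500370692394 yaw -6.6061682315401 [-0.0001  0.0001 -1.    ]
[-1.0612  1.4148 53.3098]
0.85 [0.4504 0.0591 0.0699] [286.  98.]
0.66 [0.391  0.0494 0.065 ] [178. 132.]
0.56 [ 0.4601 -0.0137  0.072 ] [322. 236.]
```

Request:
{"fn": "send_rows", "kwargs": {
  "rows": "0 0 0 -0.002 0.0028 0.04 -0.2;0 0 0 -0.002 0.0028 0.08 -0.2;0 0 0 -0.002 0.0028 0.106 -0.2;0 0 0 -0.002 0.0028 0.106 -0.2",
  "grip_force": 90
}}

```text
time: 10.9
eef_pos: [0.4571, -0.0206, 0.0637]
tcp_rot: [0.747, 0.665, -0.0, -0.0]
contact_force: [-1.3, -0.5, 0.6]
opening: 0.404
finger_force: 0.0
```

Request:
{"fn": "send_rows", "kwargs": {
  "rows": "0 0 0 0 0 0 -1;0 0 0 0 0 0 -1;0 0 0 0 0 0 -1;0 0 0 0 0 0 -1;0 0 0 0 0 0 -1"
}}

```text
time: 11.52
eef_pos: [0.4579, -0.0209, 0.065]
tcp_rot: [0.747, 0.665, 0.0, 0.001]
contact_force: [-1.7, 0.1, 5.7]
opening: 0.077
finger_force: 87.9
```

Run:
```python
from h import *
s=ctrl.get_state(); print(s['eef_pos'],s['time'],s['opening'],s['finger_force'],s['contact_force'],s['wrist_torque'])
c=ctrl.read_camera('wrist'); save(c,'w8.png',(200,150,440,330),3)
```

```text
[ 0.45789082 -0.02087593  0.0650232 ] 11.525 0.07680197787093765 87.9447013479512 [-1.74291927  0.06365671  5.71086287] [ 0.01943254  0.25739441 -0.04356677]
```

View pics/w8.png

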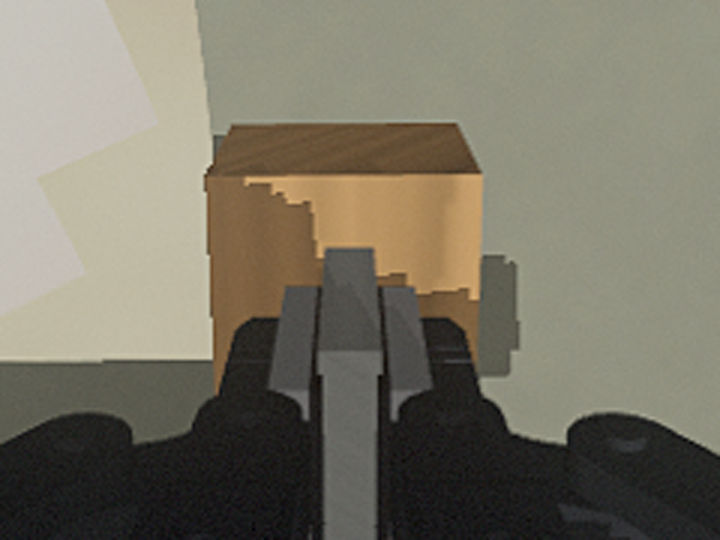

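The key's bow is centred between the pads, its near top edge at about crop (350,351). Lifting it straight out.

Scaled: -90 mm / 500 = -0.18, -60 mm / 500 = -0.12.

Request:
{"fn": "send_rows", "kwargs": {
  "rows": "0 0 0 0 0 -0.03 -1;0 0 0 0 0 -0.07 -1;0 0 0 0 0 -0.12 -1;0 0 0 0 0 -0.18 -1;0 0 0 0 0 -0.18 -1;0 0 0 0 0 -0.18 -1"
}}

```text
time: 12.32
eef_pos: [0.4566, -0.0206, 0.1533]
tcp_rot: [0.747, 0.665, -0.0, -0.0]
contact_force: [-0.3, 0.7, -0.4]
opening: 0.079
finger_force: 87.9
```

Run:
```python
from h import *
np.set_printoptions(precision=4,suppress=True)
s=ctrl.get_state(); p=s['eef_pos'];print(s['eef_pos'],s['tcp_rot'],s['time'],s['opening'],s['finger_force'],s['contact_force'])
c=ctrl.read_camera('wrist'); r=R.from_quat(s['tcp_rot'])
# key near-end in tool frame, from top edge before/after
e=ray(c,[(200+350.5/3,150+351/3)],p[2]+.011)[0]; print(r.inv().apply(e-p)*1000)
g=cv2.cvtColor(c['color'],cv2.COLOR_RGB2GRAY); print(g[225:285,316])
# where intact: predicted bit tip pixel, and edge of bow
P=[p+r.apply([x,0,z]) for x,z in ((.014,-.011),(.014,.027),(.008,.061))]; print(proj(c,P))
```

```text
[ 0.4566 -0.0206  0.1533] [ 0.747   0.6648 -0.0002 -0.0004] 12.325 0.07875081810768787 87.93062814322184 [-0.2675  0.6861 -0.4497]
[ 14.2397  -0.0539 -10.9977]
[ 92  90  91  93  92  92  85  92  93  94  93  93  93  92  94  93  94  93
  87  80  82  81  84  85  81  82  84  81  81  85  83  84  80  83  81  80
  80  81  80  80  76  81 105 111 108 107 105 103 104 106 105 106 107 106
 104 105 106 106 107 108]
[[316.98   267.5982]
 [316.7204 232.5919]
 [316.5733 222.6124]]
```

Scaled: 156.4 mm / 500 = 0.3128, 130 mm / 500 = 0.26, -80 degrees / 360 = -0.2222.

Request:
{"fn": "send_rows", "kwargs": {
  "rows": "0 0 -0.0278 -0.0026 0.08 0 -1;0 0 -0.0556 -0.0026 0.18 0 -1;0 0 -0.0833 -0.0026 0.26 0 -1;0 0 -0.1111 -0.0026 0.3128 0 -1;0 0 -0.1389 -0.0026 0.3128 0 -1;0 0 -0.1667 -0.0026 0.3128 0 -1;0 0 -0.1944 -0.0026 0.3128 0 -1;0 0 -0.2222 -0.0026 0.3128 0 -1"
}}

```text
time: 13.38
eef_pos: [0.6113, -0.0399, 0.1515]
tcp_rot: [0.142, 0.99, 0.0, -0.002]
contact_force: [0.5, 0.7, -0.9]
opening: 0.083
finger_force: 88.0
```

Scaled: -29.5 degrees / 360 = -0.0819.

Request:
{"fn": "send_rows", "kwargs": {
  "rows": "0 0 -0.0278 0 0 0 -1;0 0 -0.0556 0 0 0 -1;0 0 -0.0819 0 0 0 -1;0 0 -0.0819 0 0 0 -1;0 0 -0.0819 0 0 0 -1"
}}

```text
time: 14.0
eef_pos: [0.6119, -0.0401, 0.1528]
tcp_rot: [-0.111, 0.994, 0.0, -0.001]
contact_force: [-0.1, -0.1, -0.2]
opening: 0.08
finger_force: 88.0
```

```bash
cat > st.py <<'E'
from h import *
np.set_printoptions(precision=4,suppress=True)
for i in range(1):
    s=ctrl.get_state(); r=R.from_quat(s['tcp_rot']); y=r.as_matrix()[:,1]; print(s['eef_pos'],s['time'],s['opening'],s['finger_force'],'yaw',np.degrees(np.arctan2(y[1],y[0])),r.as_matrix()[:,2],s['contact_force'],'q6',s['qpos'][5])
    print(tool([.6118,-.0399,.113]))
E
python3 st.py
python3 - <<'E'
from h import *
c=ctrl.read_camera('wrist'); save(c,'w9.png',(200,150,440,330),3)
E
python3 st.py
```

```text
[ 0.6119 -0.0401  0.1528] 14.0 0.07958625268228842 88.0468773321627 yaw 102.69518400936006 [-0.0018  0.0004 -1.    ] [-0.0999 -0.1359 -0.1697] q6 -2.023051922679332
[-0.0335  0.133  39.7862]
[ 0.612  -0.0401  0.1531] 14.05 0.07606814323928053 88.046838484006 yaw 102.72592977914967 [-0.0013  0.0003 -1.    ] [ 0.6658  1.3869 -0.4324] q6 -2.0235470526138157
[ 0.1338  0.2054 40.1165]
```

View pics/w9.png

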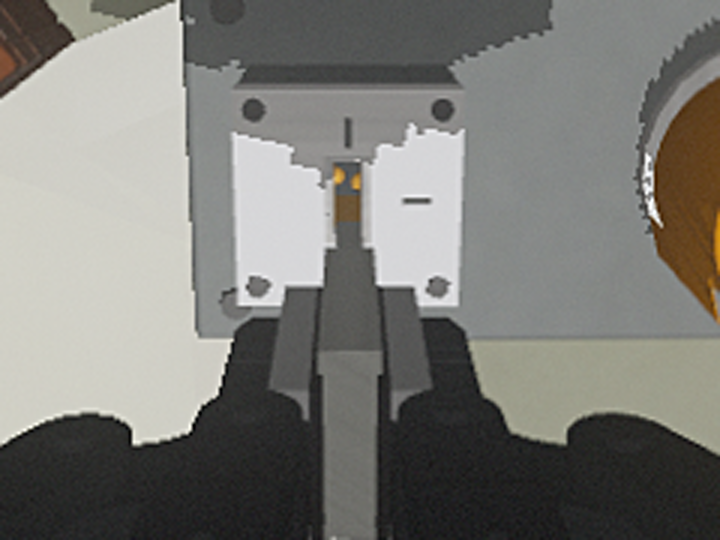

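The slot shows at crop (348,190), in line with the key (350), and the plate's edges are square to the hand. Going down to just above the slot, with a check of the slot's far end.

Scaled: 38 mm / 500 = 0.076, 30 mm / 500 = 0.06.

Request:
{"fn": "send_rows", "kwargs": {
  "rows": "0 0 0 0 0 0.03 -1;0 0 0 0 0 0.06 -1;0 0 0 0 0 0.076 -1;0 0 0 0 0 0.076 -1"
}}

```text
time: 14.55
eef_pos: [0.6116, -0.04, 0.1143]
tcp_rot: [-0.112, 0.994, 0.0, -0.001]
contact_force: [-0.1, 0.3, -0.7]
opening: 0.08
finger_force: 88.0
```

```bash
python3 st.py
python3 - <<'E'
from h import *
s=ctrl.get_state(); r=R.from_quat(s['tcp_rot']); 
c=ctrl.read_camera('wrist'); p=np.array(s['eef_pos'])
g=cv2.cvtColor(c['color'],cv2.COLOR_RGB2GRAY)
P=np.array([[.6118+a*np.cos(np.radians(12.9)),-.0399+a*np.sin(np.radians(12.9)),.052] for a in (-.011,-.009,0,.009,.011)]); print(proj(c,P))
print(g[195:240,316]); print(g[212,300:334])
print(proj(c,[p+r.apply([x,0,.061]) for x in (-.008,0,.008)]))
E
```

```text
[ 0.6116 -0.04    0.1143] 14.55 0.07979605935030418 88.0480609494407 yaw 102.82368500189354 [-0.0027  0.0006 -1.    ] [-0.1006  0.3094 -0.6657] q6 -2.025274274864343
[-0.2507  0.0116  1.3464]
[[316.26647124 218.41327931]
 [316.27203559 221.65301638]
 [316.29667028 236.00505881]
 [316.32064816 249.98856634]
 [316.32588823 253.04636144]]
[145 143 145 146 143 145 143 150 124  74  80  81  82  84  83  80  82  81
  96  92 115 155 153 140 137 128  84  90  92  90  92  90  93  90  93  91
  90  96  96  95  94  94  94  94  95]
[148 146 145 146 149 146 148 148 147 147 149 146 149 146 118  59  81 127
 150 147 146 147 147 147 145 147 147 146 147 147 148 147 147 145]
[[316.4071247  248.68759975]
 [316.40466137 236.16445387]
 [316.40208895 223.34356106]]
```

Slot edges fall at rows 218 and 221 against 218.4 and 221.7 predicted, so the alignment is good to a few tenths of a mm. Inserting.

Scaled: 20 mm / 500 = 0.04, 16 mm / 500 = 0.032.

Request:
{"fn": "send_rows", "kwargs": {
  "rows": "0 0 0 0 0 0.008 -1;0 0 0 0 0 0.016 -1;0 0 0 0 0 0.024 -1;0 0 0 0 0 0.032 -1;0 0 0 0 0 0.04 -1;0 0 0 0 0 0.04 -1"
}}

```text
time: 15.35
eef_pos: [0.6126, -0.0408, 0.0959]
tcp_rot: [-0.112, 0.994, -0.001, 0.0]
contact_force: [0.2, -3.0, -1.0]
opening: 0.08
finger_force: 88.0
```

```bash
python3 st.py
```

```text
[ 0.6126 -0.0408  0.0959] 15.35 0.0804413687196599 88.01276270882227 yaw 102.85134575822053 [ 0.0007 -0.0013 -1.    ] [ 0.1952 -3.0212 -1.0224] q6 -2.0254155879346682
[  0.6188   1.0003 -17.1037]
```

Scaled: 20 mm / 500 = 0.04, 18 mm / 500 = 0.036.

Request:
{"fn": "send_rows", "kwargs": {
  "rows": "0 0 0 0 -0.0014 0.008 -1;0 0 0 0 -0.0014 0.016 -1;0 0 0 0 -0.0014 0.024 -1;0 0 0 0 -0.0014 0.032 -1;0 0 0 0 -0.0014 0.036 -1;0 0 0 0 -0.0014 0.04 -1;0 0 0 0 -0.0014 0.04 -1"
}}

```text
time: 16.23
eef_pos: [0.6135, -0.0407, 0.0789]
tcp_rot: [-0.112, 0.994, 0.0, 0.001]
contact_force: [-5.0, 1.2, 14.0]
opening: 0.081
finger_force: 90.6
```

```bash
python3 st.py
```

```text
[ 0.6135 -0.0407  0.0789] 16.225 0.08077503357036309 90.55522165523143 yaw 102.83126738396686 [ 0.001   0.0004 -1.    ] [-5.0249  1.1984 14.0069] q6 -2.0264503973716774
[  1.4704   1.1254 -34.1064]
```

Scaled: 5 mm / 500 = 0.01, 4 mm / 500 = 0.008.

Request:
{"fn": "send_rows", "kwargs": {
  "rows": "0 0 0 0.0026 0 0.004 -1;0 0 0 0.0026 0 0.008 -1;0 0 0 0.0026 0 0.01 -1;0 0 0 0.0026 0 0.01 -1"
}}

```text
time: 16.73
eef_pos: [0.6136, -0.0407, 0.0787]
tcp_rot: [-0.112, 0.994, 0.0, 0.001]
contact_force: [-10.8, 3.8, 31.2]
opening: 0.081
finger_force: 93.1
```

```bash
python3 st.py
python3 - <<'E'
from h import *
s=ctrl.get_state(); r=R.from_quat(s['tcp_rot']);p=np.array(s['eef_pos'])
c=ctrl.read_camera('wrist'); save(c,'w10.png',(200,150,440,330),3)
g=cv2.cvtColor(c['color'],cv2.COLOR_RGB2GRAY); print(g[225:285,316])
print(proj(c,[p+r.apply([.014,0,-.011])]), proj(c,[[.6118-.011*np.cos(.225),-.0399-.011*np.sin(.225),.052]]))
E
```

```text
[ 0.6136 -0.0407  0.0787] 16.725 0.08125954680837175 93.10459497959528 yaw 102.8422771941976 [ 0.0023  0.0007 -1.    ] [-10.7601   3.8354  31.223 ] q6 -2.0274221705819255
[  1.4822   1.2286 -34.3236]
[117 118 114 115 120 121 124 108  91  97  89  97  89  92  94  96  94  91
  91  91  90  93  93  91  95  95  93  93  93  92  93  92  90  91  93  94
  94  93  92  94  95  89 118 123 119 119 118 117 116 117 118 121 121 119
 120 118 120 122 120 122]
[[316.63453244 269.01391656]] [[318.98393498 236.52315672]]
```

The bow sits on the plate: z does not move under 31 N, and the bow edge in the hand is still at row 266.5, so there is no slip. Easing the push, then turning clockwise.

Scaled: -3 mm / 500 = -0.006, 40 degrees / 360 = 0.1111.

Request:
{"fn": "send_rows", "kwargs": {
  "rows": "0 0 0 0 0 -0.006 -1;0 0 0 0 0 -0.006 -1;0 0 0.0222 0 0 -0.006 -1;0 0 0.0444 0 0 -0.006 -1;0 0 0.0667 0 0 -0.006 -1;0 0 0.0889 0 0 -0.006 -1;0 0 0.1111 0 0 -0.006 -1;0 0 0.1111 0 0 -0.006 -1"
}}

```text
time: 17.77
eef_pos: [0.6134, -0.0409, 0.0789]
tcp_rot: [0.235, 0.972, 0.001, 0.002]
contact_force: [-4.2, 1.6, 20.5]
opening: 0.078
finger_force: 91.2
```

```bash
python3 st.py
```

```text
[ 0.6134 -0.0409  0.0789] 17.775 0.0775003245697341 91.19341617224563 yaw 62.7800842351014 [ 0.0035  0.0004 -1.    ] [-4.2132  1.6382 20.5038] q6 -1.3283746877223037
[  1.7634   0.1828 -34.081 ]
```

Scaled: 48 degrees / 360 = 0.1333.

Request:
{"fn": "send_rows", "kwargs": {
  "rows": "0 0 0.025 0 0 0 -1;0 0 0.05 0 0 0 -1;0 0 0.075 0 0 0 -1;0 0 0.1 0 0 0 -1;0 0 0.1194 0 0 0 -1;0 0 0.1333 0 0 0 -1;0 0 0.1333 0 0 0 -1;0 0 0.1333 0 0 0 -1"
}}

```text
time: 18.77
eef_pos: [0.613, -0.0413, 0.079]
tcp_rot: [0.609, 0.793, 0.0, 0.001]
contact_force: [-7.2, 0.7, 20.4]
opening: 0.077
finger_force: 91.3
```

```bash
python3 st.py
python3 - <<'E'
from h import *
import pickle
print(ctrl.get_state()['wrist_torque'])
a=ctrl.read_camera('scene'); c=ctrl.read_camera('wrist')
cv2.imwrite('pics/end.png',np.vstack([cv2.resize(c['color'],(480,300)),cv2.resize(a['color'][110:260,250:490],(480,300))])[:,:,::-1])
E
```

```text
[ 0.613  -0.0413  0.079 ] 18.775 0.0767792660494095 91.30350550578441 yaw 14.899661713971065 [ 0.002  -0.0007 -1.    ] [-7.2084  0.6808 20.3886] q6 -0.49207059761986405
[  1.6206  -0.727  -34.0383]
[0.15920288 1.26539438 0.17989568]
```

The turn is 87.9° and the wrist moment about z is 0.18 N m, matching the spring at the stop. I am at (in fact one past) the picture limit, so the last check is numeric: hold, then check the roll and pin key.

Request:
{"fn": "send_rows", "kwargs": {
  "rows": "0 0 0 0 0 0 -1;0 0 0 0 0 0 -1;0 0 0 0 0 0 -1;0 0 0 0 0 0 -1"
}}

```text
time: 19.38
eef_pos: [0.613, -0.0413, 0.0789]
tcp_rot: [0.609, 0.793, 0.0, 0.001]
contact_force: [-5.8, 1.7, 21.2]
opening: 0.077
finger_force: 91.3
```

```bash
python3 st.py
python3 - <<'E'
from h import *
np.set_printoptions(precision=4,suppress=True)
for n in ('scene','side'):
    a=ctrl.read_camera(n)
    for t in ('tape_roll','pin_key'):
        for d in ctrl.look_for(a,t)[:1]: print(n,t,round(d['p'],2),c2w(a,d['position']))
s=ctrl.get_state(); print(s['wrist_torque'],s['contact_force'],s['finger_force'])
E
```

```text
[ 0.613  -0.0413  0.0789] 19.375 0.07705593760960443 91.30386749486206 yaw 14.898010517895983 [ 0.002  -0.0007 -1.    ] [-5.849   1.6751 21.2177] q6 -0.49206405517515495
[  1.6125  -0.701  -34.0547]
scene tape_roll 0.74 [0.5744 0.0808 0.0611]
scene pin_key 0.44 [ 0.4475 -0.0754  0.0616]
side tape_roll 0.74 [0.5829 0.0905 0.059 ]
side pin_key 0.38 [0.4258 0.163  0.0121]
[0.1402 1.3577 0.1122] [-6.636   0.4523 21.0849] 91.30206099936913
```

```bash
python3 -c "
from plant import ctrl
print(ctrl.sign_off())"
```

```text
the job is handed in; nothing more can be done
None
```

I handed the job in at about 19.7 s, with no verdict returned: the roll is flat on the platter and let go, and the rectangular-bowed key is home, turned 88° and still gripped at about 91 N (wrist moment matched the spring at the stop); the round-bowed key has not moved, and I viewed 11 pictures, one over the limit of 10.

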